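# Fetch a sample from the vacuum keeper and weigh it

### The arm

A 7-joint arm with a two-finger parallel gripper is mounted at the origin on the work surface. World frame = base frame: x ahead of the robot, y to its left, z up, the work surface at z = 0. Lengths are in m, angles in rad, forces in N, time in s.
With the tool pointing down it reaches from about 0.4 to 0.875 m from the base axis. Payload 4.4 kg.
Tool frame: the origin (TCP) lies on the mounting face of the last link; the fingertips stand 173 mm ahead of it and the grasp point (between the pads) lies 155 mm ahead of it (manip.tips_ahead is the distance from the TCP to the fingertips, in m); z points along the fingers, y is the line along which they close (so a half turn about z gives the same grasp; the last joint's range is limited). The gripper opens to 85 mm and grips with 20 to 120 N. Pads are 22 mm wide; open, the fingers measure 114 mm over their backs; the gripper's body (76 mm by 85 mm) begins 54 mm behind the grasp point. The pads swing forward as they close: fully open they stand 13 mm farther back than shut.
Start: joints at [1.248, 0.628, 0.038, 1.517, -0.027, 0.996, -0.02], TCP at [0.165, -0.629, 0.405] pointing down, gripper open.
Joint ranges: [-3.06, 3.06], [-0.37, 2.12], [-1.25, 1.32], [0.18, 2.47], [-1.1, 4.24], [0.23, 1.98], [-2.94, 2.94]. Speed limits (rad/s): [2.57, 2.57, 3.14, 3.14, 3.14, 3.14, 3.14].

### API

Orientations are given as a rotation vector (axis times angle).
In Python, from workcell import get_obs, eyes, workorder, manip gives the robot as it stands. The module is installed in compiled form; this text tells all that it offers.
- The arm moves only by the tool arm_command, never from a script. Its argument "motion" is a list of rows, each a list of 3 entries, a list of its own where there are three numbers: the shift along the tool's x, y, z in mm, then the turn, a rotation vector about the tool's x, y, z in rad, then the closure, from 0 (fully open) to 1 (shut). A call has 1 to 20 rows; each row is the pose to reach, as a shift and turn from the pose commanded when the call began, along the tool's axes at that moment; what a row does not reach only later rows make up. A row lasts 1/12 s, in which the tool goes at most 41.7 mm and 7.16 degrees, less where a joint would pass 70% of its speed; a pose out of reach is approached as far as the arm can. A call with a gripper value outside its range is refused whole. The fingers move at their own pace and stop on an object; the grip force is fixed at half the most. Time passes only in rows, so rows that repeat a pose let the fingers close. It gives the time, the measured TCP pose, the force, the opening and the grip force at its end, in the units of the state.
- get_obs(): the state, without advancing time (a new reading comes with each control period).
- eyes.camera(name): name is "side" or "top"; returns the picture (480x640x3 uint8, red, green, blue); there is no depth.
- eyes.get_calibration(name): a dict with "fx", "fy", "cx", "cy" (pixels), "distortion" ([k1, k2, p1, p2, k3] as OpenCV has them; the pictures are not rectified), "extrinsics" (4x4, takes a point from camera to world coordinates). Camera axes: x right, y down, z forward; pixel columns grow to the right and rows downward; lengths in m; the calibration is good to about 2 mm. A picture is of the moment at which its call begins. get_calibration takes no time and is no camera call.
- workorder.sign_off(): hands the job in; it is judged then, once.
The state is a dict: "time": time; "joint_positions": joint angles; "joint_velocities": joint speeds; "tau": joint torques, N m; "position": TCP position; "ee_rot": TCP orientation; "ft_force": force on the tool from outside, world axes, zero at the start; "wrist_torque": the same for the moment, N m; "width": finger opening in m; "finger_force": force on a finger pad.
Only numpy, scipy, OpenCV 4.12 (cv2) and the standard library are available. Lean on these libraries where they do the work, as an engineer would, in place of code of your own. Each camera call takes 0.05 s, during which the arm holds its last target. There are 200 camera calls.

### The job

Get the green-capped sample vial out of the vacuum keeper and onto the scale: first let the air in by turning the red tap fully open, then unscrew the orange cap all the way, and swing the lid up and back so that it stays open. Stand the vial upright on the steel pan of the scale, near its middle, setting it down gently; leave the keeper open and do not disturb the other jars, tins and the pot.

Things in the scene. Friction and masses are not known exactly. Their poses are not given: they have to be found in the camera images.
- keeper: Fixed clear box with white deck, 156 mm (x) by 226 mm (y from -80 to +146 mm), 81 mm high, floor 6 mm thick. Origin under the axis of its round mouth. The neck (inner diameter 104, outer 112 mm) rises to a rim 100 mm high and is clear down to the floor. Lid hinge on the +x side, the lid's pull bar on the -x side (towards the robot), red tap at y = +110 mm.
- lid (a joint): Hinged white lid ring (outer radius 67 mm) that carries the orange cap; rad, 0 = shut (level), positive = swung up, stop at 1.75 (leaning back past upright). Its stiff hinge (about 0.4 N m) holds it where it is left. It cannot rise while the cap is screwed on: bayonet lugs hold it until the cap reads at least 2.1.
- lid_hinge (a point): Point on the lid's hinge axis, fixed on the keeper at 74 mm in its +x, 100 mm high; the hinge axis is the keeper's y axis. Lifting the lid moves its bar up and then over towards keeper +x, 192 mm from this point.
- lid_bar (a point): Middle of the lid's steel pull bar, a round bar 12 mm in diameter and 84 mm long, along the keeper's y axis; 68 mm clear length between its two side arms, and about 45 mm from its axis to the lid ring. It overhangs the front of the box and is 104.5 mm high when shut. Moves with the lid; its axes are the lid's.
- cap (a joint): Orange captive screw cap, rad; 0 = fully screwed on, grows anticlockwise seen from above (unscrewing), stop at 2.4; it is fully unscrewed beyond 2.1. Friction about 0.12 N m. It does not rise or come off the lid.
- cap_grip (a point): Grip point of the orange wing on the cap, on its turning axis, 142 mm high with the lid shut. The wing is 66 mm long (this point's x axis), 16 mm wide (its y axis), from 115 to 152 mm high; the round cap below is 116 mm in diameter, its ribs up to 121 mm high. It turns with the cap: at cap = 0 its x axis is the keeper's x axis.
- tap (a joint): Red vent tap, rad; 0 = closed, grows anticlockwise seen from above, fully open at its stop at 1.57. Friction about 0.04 N m.
- tap_grip (a point): Grip point of the red tap bar, on its turning axis, 135 mm high. The bar is 46 mm long (this point's x axis), 13 mm wide (its y axis), from 112 to 144 mm high, on a round stem. It turns with the tap: at tap = 0 its x axis is the keeper's x axis.
- vial: Glass sample vial with a green cap, 28 mm in diameter (cap 29 mm), 88 mm tall, about 70 g; stands upright on the keeper's floor below the mouth, so its top is 94 mm high, 6 mm below the rim. Origin at the centre of its underside, z up along the vial.
- vial_grip (a point): Grip point of the vial: on its axis, 74 mm above its underside (in the green cap, which spans 68 to 88 mm).
- pot: Small white pot with a blue cap, 32 mm in diameter, 40 mm tall, standing in the keeper beside the vial; leave it. Origin at the centre of its underside.
- scale: Grey table scale, fixed, 190 by 150 mm (x from -110 to +80 mm), 28 mm high. Origin under the centre of its round pan.
- pan (a point): Centre of the top face of the scale's steel pan: a flat disc 130 mm in diameter, its top 38 mm above the table.
- tall_jar: Clear jar with an orange band and steel cap, 64 mm in diameter, 175 mm tall, loose, standing between the keeper and the scale; leave it. Origin at the centre of its underside.
- tin: Brass tin with a red lid, 62 mm in diameter, 80 mm tall, loose; leave it. Origin at the centre of its underside.
- left_jar: Clear jar with an orange band, 70 mm in diameter, 120 mm tall, loose; leave it. Origin at the centre of its underside.
- right_tin: Green tin with a brass lid, 72 mm in diameter, 110 mm tall, loose; leave it. Origin at the centre of its underside.
Not all that is in view belongs to the job. Several things have the shape of the scale; the one meant has the colours described above.

How it is judged:
By the outcome, as a careful person would: the job done as asked, in the order asked, and still so for the second after the job is handed in, with the robot touching nothing.
It also fails if it takes over 72 s, if anything falls off the work surface, if the arm or the gripper's body presses on something with over 40 N, if the wrist force passes 120 N, or if a joint passes its speed limit or range.

## Working session

There is one attempt and no reset: what is moved stays moved. The work goes in short steps, Python scripts to look and compute and a tool call to move; the robot and the scene stay as the last step left them, time stands still between calls to the robot, and variables do not carry over. Pictures are saved under pics/ and viewed, at most 10 in all, crops included, and the job is handed in when it is done.

Besides the shell and the picture viewer there is one more tool, called after "Request:" by a JSON object that holds its "api" and its "payload". arm_command: Moves the arm, as the interface text tells. Its arguments: {"type":"object","properties":{"motion":{"type":"array","items":{"type":"array"}}},"required":["motion"]}

```bash
mkdir -p pics; python3 - <<'E'
from workcell import get_obs, eyes, workorder, manip
import cv2
o=get_obs();print({k:o[k] for k in("time","position","ee_rot","width")},manip.tips_ahead)
for n in("top","side"):
    cv2.imwrite(f"pics/{n}0.png",eyes.camera(n)[:,:,::-1]);print(n,eyes.get_calibration(n))
E
```

```text
{'time': 0.0, 'position': array([ 0.16504983, -0.62839712,  0.40377843]), 'ee_rot': array([-3.11392071e+00, -4.02097145e-01,  4.75415144e-04]), 'width': 0.0852432028454968} 0.1734
top {'fx': 574.7050998941419, 'fy': 574.7050998941419, 'cx': 335.48090304044166, 'cy': 234.9743248010618, 'distortion': array([-0.10001158,  0.        ,  0.        ,  0.        ,  0.        ]), 'extrinsics': array([[ 0.01426504, -0.99592898,  0.08900552,  0.3941345 ],
       [-0.99963624, -0.01624232, -0.02153063,  0.12141047],
       [ 0.02288863, -0.08866601, -0.9957984 ,  1.73293351],
       [ 0.        ,  0.        ,  0.        ,  1.        ]])}
side {'fx': 600.0485821649271, 'fy': 600.0485821649271, 'cx': 320.1288832953798, 'cy': 252.3423049383952, 'distortion': array([-0.20637599,  0.        ,  0.        ,  0.        ,  0.        ]), 'extrinsics': array([[-0.70574661, -0.43505015,  0.55915391, -0.3992865 ],
       [-0.70840814,  0.42340527, -0.56469982,  1.02703609],
       [ 0.00892403, -0.79464416, -0.6070099 ,  1.10063242],
       [ 0.        ,  0.        ,  0.        ,  1.        ]])}
```

View pics/top0.png

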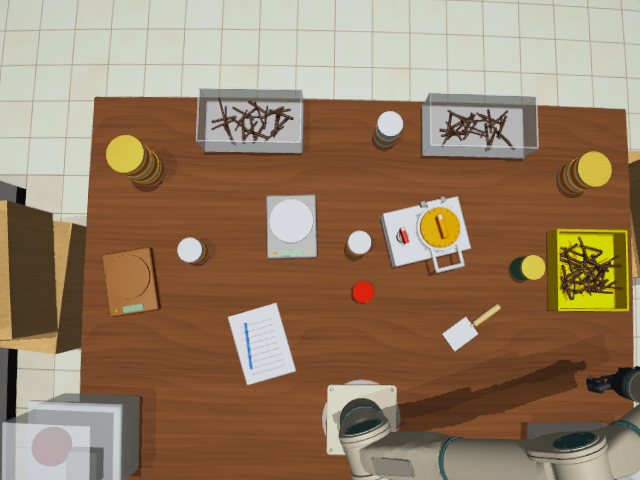

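View pics/side0.png

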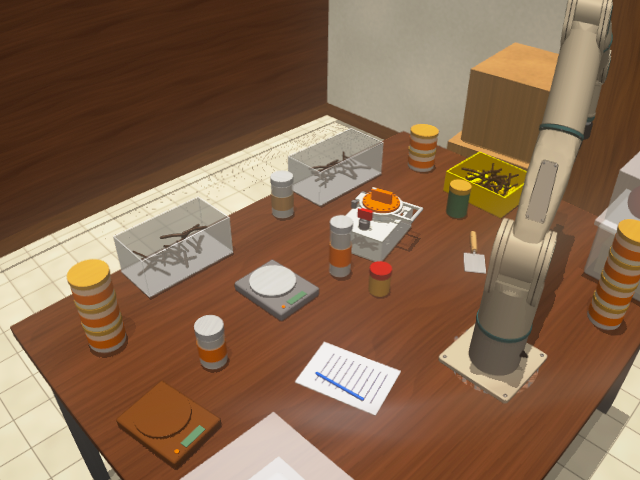

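The grey scale with the steel pan is at top-view (291,220). The brown scale at (130,280) is a decoy. The keeper is at about (430,230): orange cap (440,228), red tap (403,236), and pull bar near (448,268). The tall jar is at (359,243), the tin at (363,292), right_tin at (533,268) and left_jar at (190,250). Red things that could pass for the tap are the tap itself (403,236) and the tin lid (363,292). Orange things that could pass for the cap are the cap (440,228) and the jar bands and yellow lids (127,148), (593,170).

```bash
cat > h.py <<'E'
import numpy as np, cv2
from workcell import get_obs, eyes, workorder, manip
from scipy.spatial.transform import Rotation as R
def ray(n,px):
    c=eyes.get_calibration(n);K=np.array([[c['fx'],0,c['cx']],[0,c['fy'],c['cy']],[0,0,1]])
    u=cv2.undistortPoints(np.array([[px]],float),K,c['distortion'])[0,0]
    E=c['extrinsics'];d=E[:3,:3]@[u[0],u[1],1];return E[:3,3],d
def onz(n,px,z):
    o,d=ray(n,px);return o+d*(z-o[2])/d[2]
def tri(p1,p2):
    (a,d),(b,e)=ray('top',p1),ray('side',p2)
    s=np.linalg.lstsq(np.c_[d,-e],b-a,rcond=None)[0];A=a+d*s[0];B=b+e*s[1];return (A+B)/2,np.linalg.norm(A-B)
def proj(n,P):
    c=eyes.get_calibration(n);K=np.array([[c['fx'],0,c['cx']],[0,c['fy'],c['cy']],[0,0,1]])
    E=np.linalg.inv(c['extrinsics']);return cv2.projectPoints(np.array([P],float),cv2.Rodrigues(E[:3,:3])[0],E[:3,3],K,c['distortion'])[0][0,0]
def blobs(img,lo,hi,box,amin=20):
    x0,y0,x1,y1=box;h=cv2.cvtColor(img,cv2.COLOR_RGB2HSV);m=cv2.inRange(h,lo,hi);k=np.zeros_like(m);k[y0:y1,x0:x1]=m[y0:y1,x0:x1]
    cs=[c for c in cv2.findContours(k,cv2.RETR_EXTERNAL,cv2.CHAIN_APPROX_NONE)[0] if cv2.contourArea(c)>=amin]
    return sorted([(cv2.contourArea(c),cv2.minAreaRect(c)) for c in cs],key=lambda t:-t[0])
E
python3 - <<'E'
from h import *
t=eyes.camera('top');s=eyes.camera('side')
a=cv2.resize(t[185:285,370:490],None,fx=5,fy=5,interpolation=cv2.INTER_CUBIC)
cv2.imwrite('pics/crop1.png',a[:,:,::-1])
for nm,im,box in(('top',t,(375,190,480,280)),('side',s,(330,170,430,270))):
    h=cv2.cvtColor(im,cv2.COLOR_RGB2HSV)
    for (c,lo,hi) in(('red',(0,140,60),(5,255,255)),('wing',(6,150,60),(16,255,255)),('cap',(6,150,60),(30,255,255))):
        print(nm,c,[(round(A),np.round(r[0],1),np.round(r[1],1),round(r[2],1)) for A,r in blobs(im,lo,hi,box,8)][:4])
print('hsv wing/cap',cv2.cvtColor(t,cv2.COLOR_RGB2HSV)[[228,228,220],[440,450,430]])
for nm,px,z in(('pan',(291,220),.038),('jar',(359.5,242),.175),('tin',(363,292),.08),('ljar',(190,250),.12),('rtin',(534,267),.11)):print(nm,onz('top',px,z).round(3))
E
```

```text
top red [(51, array([403.8, 235.3]), array([14.5,  5.4]), 69.4)]
top wing [(9256, array([427. , 234.5]), array([ 89., 104.]), 90.0)]
top cap [(9256, array([427. , 234.5]), array([ 89., 104.]), 90.0)]
side red [(140, array([380.5, 265. ]), array([ 8., 21.]), 90.0), (118, array([364.6, 213.6]), array([15. , 10.2]), 14.0)]
side wing [(2930, array([397. , 219.5]), array([99., 64.]), 90.0), (538, array([351.3, 258. ]), array([43.7, 21.9]), 2.9), (109, array([406.2, 241.6]), array([10.2, 15.5]), 38.7), (104, array([380.6, 205.8]), array([36.5, 12.8]), 5.0)]
side cap [(3305, array([396. , 219.5]), array([99., 66.]), 90.0), (538, array([351.3, 258. ]), array([43.7, 21.9]), 2.9), (109, array([406.2, 241.6]), array([10.2, 15.5]), 38.7), (46, array([340.1, 211.9]), array([ 5.9, 21.8]), 67.6)]
hsv wing/cap [[ 14 255 134]
 [ 23 255 217]
 [ 24 248 217]]
pan [0.588 0.217 0.038]
jar [0.515 0.022 0.175]
tin [0.379 0.004 0.08 ]
ljar [0.489 0.495 0.12 ]
rtin [ 0.456 -0.487  0.11 ]
```

View pics/crop1.png

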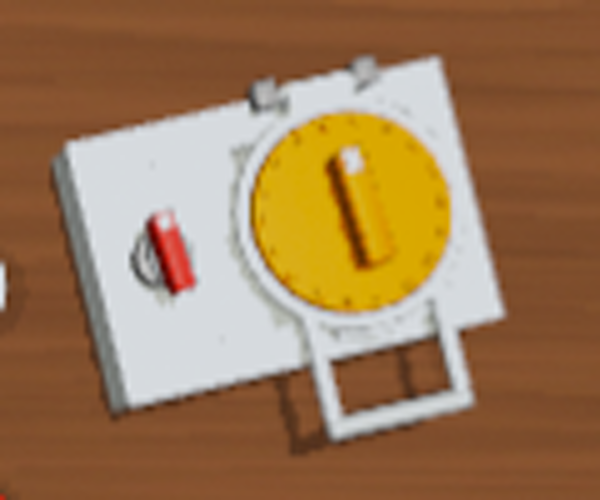

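The crop confirms the keeper: red tap (403.8,235.3), cap disc centre (440,227), and bar from about (437,271) to (464,265). The hinge is on the far side, and the keeper is yawed slightly.

```bash
python3 - <<'E'
from h import *
t=eyes.camera('top')
b=blobs(t,(20,230,150),(27,255,255),(410,200,470,250),100);print(b[:2])
cap=onz('top',b[0][1][0],.121);tap=onz('top',(403.8,235.3),.138)
e1=onz('top',(437.2,271.2),.1045);e2=onz('top',(464,265.2),.1045);bar=(e1+e2)/2
print('cap',cap,'tap',tap,'d',np.linalg.norm((tap-cap)[:2]),'bar',bar,'len',np.linalg.norm(e1-e2),'bar-cap',np.linalg.norm((bar-cap)[:2]))
v=(tap-cap)[:2];yaw1=np.arctan2(-v[0],v[1]);w=(cap-bar)[:2];yaw2=np.arctan2(w[1],w[0])
print('yaw',yaw1,yaw2)
o=get_obs();print(R.from_rotvec(o['ee_rot']).as_matrix().round(3))
print(cap+0, 'side tap check',proj('side',[tap[0],tap[1],.138]),'cap',proj('side',[cap[0],cap[1],.152]))
E
```

```text
[(1139.0, ((440.0, 227.0), (38.0, 38.0), 90.0))]
cap [ 0.56580178 -0.21015168  0.121     ] tap [ 0.53889484 -0.10429675  0.138     ] d 0.10922110579480934 bar [ 0.44978795 -0.2441257   0.1045    ] len 0.07966205979250328 bar-cap 0.12088607678127244
yaw 0.2489154198116081 0.2848793264641512
[[ 0.967  0.254 -0.   ]
 [ 0.254 -0.967  0.001]
 [ 0.    -0.001 -1.   ]]
[ 0.56580178 -0.21015168  0.121     ] side tap check [364.91631625 210.47313674] cap [381.6614655  189.81922099]
```

Request:
{"api": "arm_command", "payload": {"motion": [[[495,-412,20],[0,0,0],0.45],[[495,-412,20],[0,0,0],0.45],[[495,-412,20],[0,0,0],0.45],[[495,-412,20],[0,0,0],0.45],[[495,-412,20],[0,0,0],0.45],[[495,-412,20],[0,0,0],0.45],[[495,-412,20],[0,0,0],0.45],[[495,-412,20],[0,0,0],0.45],[[495,-412,20],[0,0,0],0.45],[[495,-412,20],[0,0,0],0.45],[[495,-412,20],[0,0,0],0.45],[[495,-412,20],[0,0,0],0.45],[[495,-412,20],[0,0,0],0.45],[[495,-412,20],[0,0,0],0.45],[[495,-412,20],[0,0,0],0.45],[[495,-412,20],[0,0,0],0.45],[[495,-412,20],[0,0,0],0.45],[[495,-412,20],[0,0,0],0.45],[[495,-412,20],[0,0,0],0.45],[[495,-412,20],[0,0,0],0.45]]}}

```text
time: 1.92
position: [0.5385, -0.1061, 0.3848]
ee_rot: [3.115, 0.398, -0.001]
ft_force: [0.5, 0.2, -0.5]
width: 0.0467
finger_force: 0.0
```

```bash
python3 - <<'E'
from h import *
o=get_obs();print(o['time'],o['position'],o['joint_positions'].round(2),o['width'],R.from_rotvec(o['ee_rot']).as_matrix().round(3))
s=eyes.camera('side');t=eyes.camera('top')
a=cv2.resize(s[150:270,310:450],None,fx=4,fy=4);b=cv2.resize(t[190:290,370:480],None,fx=4,fy=4)
c=np.zeros((480,800,3),np.uint8);c[:480,:a.shape[1]]=a;w=800-560;cv2.imwrite('pics/p2.png',c[:,:560,::-1])
E
```

```text
1.9167 [ 0.5384849  -0.10610071  0.38475954] [ 0.14  0.51  0.01  1.83 -0.01  0.81 -1.17] 0.0466942950958897 [[ 0.968  0.251 -0.001]
 [ 0.251 -0.968 -0.001]
 [-0.001  0.001 -1.   ]]
```

View pics/p2.png

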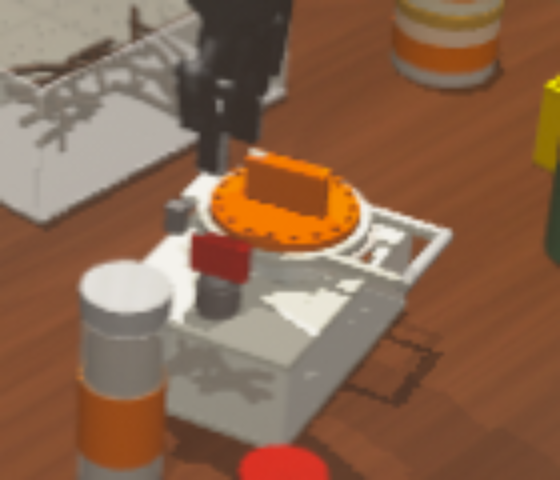

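The side crop shows the half-open fingers directly above and behind the red tap, whose bar is at about (365,214) in the full image. The tips are at about (363,190). They look well aligned, so I descend and grip.

Request:
{"api": "arm_command", "payload": {"motion": [[[0,-2,40],[0,0,0],0.45],[[0,-2,75],[0,0,0],0.45],[[0,-2,95],[0,0,0],0.45],[[0,-2,95],[0,0,0],0.45],[[0,-2,95],[0,0,0],1],[[0,-2,95],[0,0,0],1],[[0,-2,95],[0,0,0],1],[[0,-2,95],[0,0,0],1],[[0,-2,95],[0,0,0],1],[[0,-2,95],[0,0,0],1],[[0,-2,95],[0,0,0],1]]}}

```text
time: 2.93
position: [0.5393, -0.1047, 0.2917]
ee_rot: [3.113, 0.399, 0.005]
ft_force: [1.0, -5.3, 0.3]
width: 0.0117
finger_force: 60.1
```

Request:
{"api": "arm_command", "payload": {"motion": [[[0,0,0],[0,0,-0.12],1],[[0,0,0],[0,0,-0.24],1],[[0,0,0],[0,0,-0.36],1],[[0,0,0],[0,0,-0.48],1],[[0,0,0],[0,0,-0.6],1],[[0,0,0],[0,0,-0.72],1],[[0,0,0],[0,0,-0.84],1],[[0,0,0],[0,0,-0.96],1],[[0,0,0],[0,0,-1.08],1],[[0,0,0],[0,0,-1.2],1],[[0,0,0],[0,0,-1.32],1],[[0,0,0],[0,0,-1.44],1],[[0,0,0],[0,0,-1.54],1],[[0,0,0],[0,0,-1.6],1],[[0,0,0],[0,0,-1.6],1],[[0,0,0],[0,0,-1.6],1],[[0,0,0],[0,0,-1.6],1]]}}

```text
time: 4.35
position: [0.539, -0.1044, 0.2917]
ee_rot: [1.888, 2.507, -0.002]
ft_force: [-2.1, -2.9, 5.5]
width: 0.0116
finger_force: 61.8
```

```bash
python3 - <<'E'
from h import *
o=get_obs();print(o['time'],o['position'],o['ft_force'].round(1),o['wrist_torque'].round(2),o['joint_positions'].round(2),o['width'],R.from_rotvec(o['ee_rot']).as_matrix().round(3))
E
```

```text
4.35 [ 0.53895599 -0.10444053  0.291667  ] [-2.1 -2.9  5.5] [-0.76  0.48 -0.83] [ 0.43  0.68 -0.44  1.9   0.46  0.67 -0.01] 0.01162884989035794 [[-0.276  0.961  0.002]
 [ 0.961  0.276 -0.003]
 [-0.003  0.001 -1.   ]]
```

Request:
{"api": "arm_command", "payload": {"motion": [[[0,0,0],[0,0,0],0.45],[[0,0,0],[0,0,0],0.45],[[0,0,0],[0,0,0],0.45],[[0,0,0],[0,0,0],0.45],[[0,0,-35],[0,0,0],0.45],[[0,0,-70],[0,0,0],0.45],[[-20,0,-70],[0,0,0.12],0.45],[[-40,0,-70],[0,0,0.24],0.45],[[-60,-2,-70],[0,0,0.36],0.45],[[-80,-2,-70],[0,0,0.48],0.45],[[-110,-2,-70],[0,0,0.6],0.45],[[-110,-2,-70],[0,0,0.72],0.45],[[-110,-2,-70],[0,0,0.84],0.45],[[-110,-2,-70],[0,0,0.96],0.45],[[-110,-2,-70],[0,0,1.08],0.45],[[-110,-2,-70],[0,0,1.2],0.45],[[-110,-2,-70],[0,0,1.32],0.45],[[-110,-2,-70],[0,0,1.44],0.45],[[-110,-2,-70],[0,0,1.54],0.45],[[-110,-2,-70],[0,0,1.58],0.45]]}}

```text
time: 6.02
position: [0.568, -0.208, 0.3596]
ee_rot: [-3.112, -0.428, 0.0]
ft_force: [0.2, -0.8, 0.1]
width: 0.047
finger_force: 0.0
```

```bash
python3 - <<'E'
from h import *
o=get_obs();print(o['time'],o['position'],o['ft_force'].round(1),o['joint_positions'].round(2),o['width'],R.from_rotvec(o['ee_rot']).as_matrix().round(3))
s=eyes.camera('side')
a=cv2.resize(s[150:270,310:450],None,fx=4,fy=4);cv2.imwrite('pics/p3.png',a[:,:,::-1])
E
```

```text
6.0167 [ 0.56800625 -0.20799856  0.35958583] [ 0.2 -0.8  0.1] [ 0.35  0.61 -0.06  1.7   0.05  0.83 -1.04] 0.04702580638823442 [[ 0.963  0.27  -0.   ]
 [ 0.27  -0.963  0.   ]
 [-0.    -0.    -1.   ]]
```

View pics/p3.png

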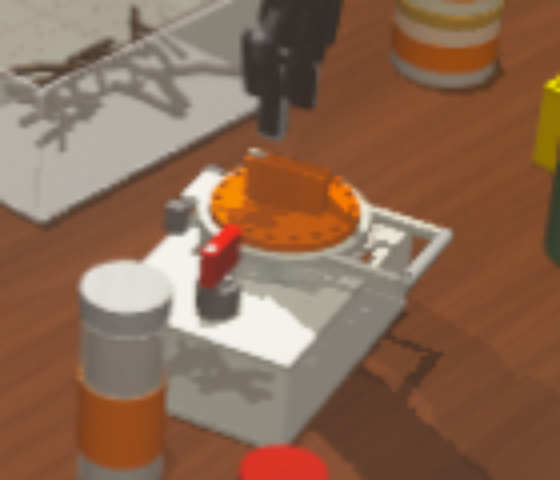

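The side crop shows the tap turned a quarter (now along keeper y), with the fingers straddling the line above the orange wing at about (382,195).

Request:
{"api": "arm_command", "payload": {"motion": [[[0,2,35],[0,0,0],0.45],[[0,2,61],[0,0,0],0.45],[[0,2,61],[0,0,0],0.45],[[0,2,61],[0,0,0],0.45],[[0,2,61],[0,0,0],1],[[0,2,61],[0,0,0],1],[[0,2,61],[0,0,0],1],[[0,2,61],[0,0,0],1],[[0,2,61],[0,0,0],1],[[0,2,61],[0,0,0],1],[[0,2,61],[0,0,0],1]]}}

```text
time: 6.98
position: [0.5692, -0.211, 0.3006]
ee_rot: [3.11, 0.433, 0.005]
ft_force: [0.4, 0.0, 6.9]
width: 0.0148
finger_force: 61.6
```

Request:
{"api": "arm_command", "payload": {"motion": [[[0,0,0],[0,0,-0.12],1],[[0,0,0],[0,0,-0.24],1],[[0,0,0],[0,0,-0.36],1],[[0,0,0],[0,0,-0.48],1],[[0,0,0],[0,0,-0.6],1],[[0,0,0],[0,0,-0.72],1],[[0,0,0],[0,0,-0.84],1],[[0,0,0],[0,0,-0.96],1],[[0,0,0],[0,0,-1.08],1],[[0,0,0],[0,0,-1.2],1],[[0,0,0],[0,0,-1.32],1],[[0,0,0],[0,0,-1.44],1],[[0,0,0],[0,0,-1.56],1],[[0,0,0],[0,0,-1.68],1],[[0,0,0],[0,0,-1.8],1],[[0,0,0],[0,0,-1.92],1],[[0,0,0],[0,0,-2.04],1],[[0,0,0],[0,0,-2.16],1],[[0,0,0],[0,0,-2.28],1],[[0,0,0],[0,0,-2.38],1]]}}

```text
time: 8.65
position: [0.5652, -0.2103, 0.3005]
ee_rot: [-0.746, -3.043, 0.007]
ft_force: [-9.4, -0.9, 18.7]
width: 0.0149
finger_force: 64.0
```

Request:
{"api": "arm_command", "payload": {"motion": [[[0,0,0],[0,0,-0.04],1],[[0,0,0],[0,0,-0.04],1],[[0,0,0],[0,0,-0.04],1],[[0,0,0],[0,0,-0.04],1]]}}

```text
time: 8.98
position: [0.5652, -0.2106, 0.3005]
ee_rot: [-0.701, -3.053, 0.005]
ft_force: [-14.9, 1.7, 20.7]
width: 0.0148
finger_force: 70.5
```

```bash
python3 - <<'E'
from h import *
o=get_obs();M=R.from_rotvec(o['ee_rot']).as_matrix();print(o['time'],o['position'],o['ft_force'].round(1),o['wrist_torque'].round(2),o['joint_positions'].round(2),o['width'],M.round(3),np.arctan2(M[1,0],M[0,0]))
E
```

```text
8.9833 [ 0.56524774 -0.21061555  0.30050156] [-14.9   1.7  20.7] [ 0.59  2.88 -1.47] [ 0.74  0.79 -0.73  1.73  0.66  0.89  0.84] 0.014835698323866438 [[-0.9    0.436 -0.009]
 [ 0.436  0.9   -0.001]
 [ 0.008 -0.005 -1.   ]] 2.6902325549949926
```

Request:
{"api": "arm_command", "payload": {"motion": [[[0,0,0],[0,0,0],0.5],[[0,0,0],[0,0,0],0.5],[[0,0,0],[0,0,0],0.5],[[0,0,0],[0,0,0],0.5],[[0,0,-35],[0,0,0],0.5],[[0,0,-60],[0,0,0],0.6],[[20,-17,-60],[0,0,0.12],0.6],[[40,-35,-60],[0,0,0.24],0.6],[[60,-55,-60],[0,0,0.36],0.6],[[88,-78,-60],[0,0,0.48],0.6],[[88,-78,-60],[0,0,0.6],0.6],[[88,-78,-60],[0,0,0.72],0.6],[[88,-78,-60],[0,0,0.83],0.6],[[88,-78,-60],[0,0,0.83],0.6]]}}

```text
time: 10.15
position: [0.4555, -0.2431, 0.3589]
ee_rot: [1.873, 2.522, -0.0]
ft_force: [-1.1, 0.8, 0.0]
width: 0.0342
finger_force: 0.0
```

```bash
python3 - <<'E'
from h import *
o=get_obs();M=R.from_rotvec(o['ee_rot']).as_matrix();print(o['time'],o['position'],o['ft_force'].round(1),o['joint_positions'].round(2),o['width'],M.round(3),np.arctan2(M[1,0],M[0,0]))
s=eyes.camera('side')
a=cv2.resize(s[150:270,310:450],None,fx=4,fy=4);cv2.imwrite('pics/p4.png',a[:,:,::-1])
E
```

```text
10.15 [ 0.4555189  -0.24312685  0.35894623] [-1.1  0.8  0. ] [ 0.83  0.56 -0.58  1.93  0.42  0.78  0.3 ] 0.034171455981102716 [[-0.289  0.957  0.   ]
 [ 0.957  0.289 -0.001]
 [-0.001  0.    -1.   ]] 1.8640876107946391
```

View pics/p4.png

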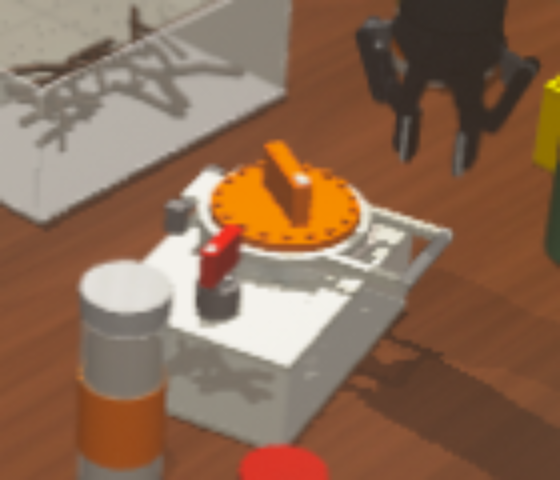

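The side crop shows the wing turned well past a quarter (tap still open). The fingers are above the bar, whose centre is at about (417,215).

Request:
{"api": "arm_command", "payload": {"motion": [[[0,-4,35],[0,0,0],0.6],[[0,-4,70],[0,0,0],0.6],[[0,-4,99],[0,0,0],0.6],[[0,-4,99],[0,0,0],0.6],[[0,-4,99],[0,0,0],0.6],[[0,-4,99],[0,0,0],1],[[0,-4,99],[0,0,0],1],[[0,-4,99],[0,0,0],1],[[0,-4,99],[0,0,0],1],[[0,-4,99],[0,0,0],1],[[0,-4,99],[0,0,0],1]]}}

```text
time: 11.12
position: [0.4523, -0.2445, 0.2614]
ee_rot: [1.869, 2.521, 0.001]
ft_force: [-0.4, 0.9, 8.9]
width: 0.01
finger_force: 58.6
```

```bash
python3 - <<'E'
from h import *
o=get_obs();M=R.from_rotvec(o['ee_rot']).as_matrix();print(o['ft_force'],o['position'],np.arctan2(M[1,0],M[0,0]))
ex=np.array([np.cos(.275),np.sin(.275),0])
# tool axes rows for lid angle (bar stays along tool x); bar start angle ~ z4.5mm
a0=np.arctan2(.0045,.192)
for th in np.r_[np.arange(.1,1.75,.1),1.72]:
    d=.192*((np.cos(a0)-np.cos(th+a0))*ex+np.array([0,0,np.sin(th+a0)-np.sin(a0)]))
    print(round(th,2),(M.T@d*1000).round())
E
```

```text
[-0.37908282  0.87214501  8.8553709 ] [ 0.45228475 -0.24448403  0.26143528] 1.8656309701343003
0.1 [ -0.   1. -19.]
0.2 [ -0.   5. -38.]
0.3 [ -0.  10. -56.]
0.4 [ -0.  17. -74.]
0.5 [ -1.  26. -91.]
0.6 [  -1.   36. -108.]
0.7 [  -1.   48. -122.]
0.8 [  -2.   62. -136.]
0.9 [  -2.   77. -148.]
1.0 [  -2.   92. -159.]
1.1 [  -3.  109. -168.]
1.2 [  -3.  127. -176.]
1.3 [  -3.  145. -181.]
1.4 [  -4.  164. -185.]
1.5 [  -4.  183. -187.]
1.6 [  -4.  202. -187.]
1.7 [  -5.  222. -185.]
1.72 [  -5.  225. -184.]
```

Request:
{"api": "arm_command", "payload": {"motion": [[[0,1,-19],[0,0,0],1],[[0,5,-38],[0,0,0],1],[[0,10,-56],[0,0,0],1],[[0,17,-74],[0,0,0],1],[[-1,26,-91],[0,0,0],1],[[-1,36,-108],[0,0,0],1],[[-1,36,-108],[0,0,0],1]]}}

```text
time: 11.7
position: [0.4867, -0.2355, 0.3711]
ee_rot: [1.87, 2.521, -0.003]
ft_force: [-4.7, -2.5, 5.6]
width: 0.0097
finger_force: 59.4
```

```bash
python3 - <<'E'
from h import *
o=get_obs();print(o['joint_positions'].round(2),o['wrist_torque'].round(2))
s=eyes.camera('side')
a=cv2.resize(s[110:270,310:450],None,fx=3,fy=3);cv2.imwrite('pics/p5.png',a[:,:,::-1])
E
```

```text
[ 0.79  0.57 -0.59  1.85  0.42  0.84  0.28] [-0.4   0.89 -0.52]
```

View pics/p5.png

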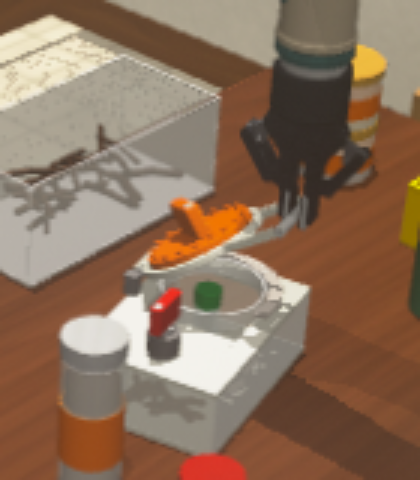

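The lid is rising in the grip. The green vial cap is visible in the mouth at crop (208,295), which is side pixel (379,208). I continue the arc with shifts relative to this pose.

Request:
{"api": "arm_command", "payload": {"motion": [[[0,12,-14],[0,0,0],1],[[-1,26,-28],[0,0,0],1],[[-1,41,-40],[0,0,0],1],[[-1,56,-51],[0,0,0],1],[[-2,73,-60],[0,0,0],1],[[-2,91,-68],[0,0,0],1],[[-2,109,-73],[0,0,0],1],[[-3,128,-77],[0,0,0],1],[[-3,147,-79],[0,0,0],1],[[-3,166,-79],[0,0,0],1],[[-4,186,-77],[0,0,0],1],[[-4,190,-76],[0,0,0],1],[[-4,190,-76],[0,0,0],1]]}}

```text
time: 12.83
position: [0.6715, -0.1874, 0.4472]
ee_rot: [1.867, 2.509, -0.001]
ft_force: [5.2, -8.8, 8.1]
width: 0.0097
finger_force: 63.9
```

```bash
python3 - <<'E'
from h import *
o=get_obs();M=R.from_rotvec(o['ee_rot']).as_matrix()
print(o['joint_positions'].round(2),o['wrist_torque'].round(2),M.round(3))
g=o['position']+M[:,2]*.155;H=np.array([.5665+.074*.963,-.21+.074*.271,.1]);d=g-H;print(g,np.pi-np.arctan2(d[2],d[0]*.963+d[1]*.271),np.linalg.norm(d))
E
```

```text
[ 0.53  0.72 -0.58  1.31  0.4   1.22  0.22] [-1.81 -0.89 -0.57] [[-0.287  0.958  0.011]
 [ 0.958  0.287 -0.009]
 [-0.012  0.008 -1.   ]]
[ 0.67314154 -0.1888402   0.29225295] 1.7477032041382623 0.19548435162381472
```

Request:
{"api": "arm_command", "payload": {"motion": [[[0,0,0],[0,0,0],0.6],[[0,0,0],[0,0,0],0.6],[[0,0,0],[0,0,0],0.6],[[0,0,0],[0,0,0],0.6],[[0,0,-35],[0,0,0],0.6],[[0,0,-70],[0,0,0],0.6],[[0,-40,-70],[0,0,0],0.6],[[0,-80,-70],[0,0,0],0.6],[[0,-120,-70],[0,0,0],0.6],[[0,-160,-70],[0,0,0],0.6],[[0,-200,-70],[0,0,0],0.6],[[0,-240,-70],[0,0,0],0.6],[[0,-250,-70],[0,0,0],0.6]]}}

```text
time: 13.92
position: [0.4245, -0.2579, 0.5132]
ee_rot: [-1.873, -2.517, 0.009]
ft_force: [-1.0, -0.8, -0.2]
width: 0.0342
finger_force: 0.0
```

```bash
python3 - <<'E'
from h import *
o=get_obs();M=R.from_rotvec(o['ee_rot']).as_matrix()
print(o['time'],o['position'],o['joint_positions'].round(2),M.round(3))
t=eyes.camera('top');s=eyes.camera('side')
a=cv2.resize(t[170:290,380:480],None,fx=4,fy=4);b=cv2.resize(s[120:240,330:430],None,fx=4,fy=4)
cv2.imwrite('pics/p6.png',np.hstack([a,b])[:,:,::-1])
for n,im,box in(('top',t,(410,190,475,270)),('side',s,(350,190,410,235))):
    print(n,blobs(im,(50,80,20),(85,255,255),box,4)[:3],blobs(im,(100,80,30),(130,255,255),box,4)[:3])
E
```

```text
13.9167 [ 0.42451001 -0.2578789   0.51315719] [ 0.97  0.35 -0.66  1.76  0.24  1.12  0.52] [[-0.287  0.958 -0.007]
 [ 0.958  0.287 -0.002]
 [-0.    -0.007 -1.   ]]
top [(59.5, ((437.5, 226.0), (8.0, 9.0), 90.0))] []
side [(57.0, ((379.0, 208.0), (8.0, 8.0), 90.0))] []
```

View pics/p6.png

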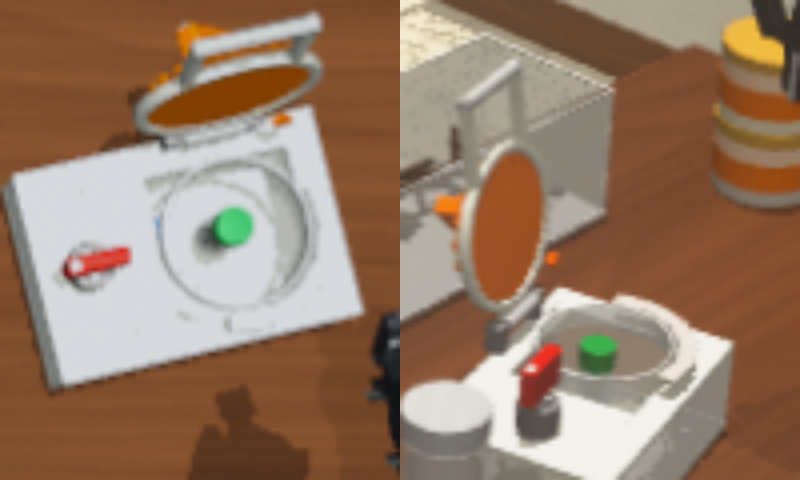

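The lid stays open. The vial's green cap is at top (438,226.5) and side (379,208), near the middle of the mouth, and the pot's blue shows at the left rim.

```bash
python3 - <<'E'
from h import *
o=get_obs();M=R.from_rotvec(o['ee_rot']).as_matrix()
p=onz('top',(438.1,226.4),.094);q,e=tri((438,226.2),(379,208.3));print(p,q,e,onz('side',(379,208),.086))
c=np.array([.5665,-.21,0]);ex=np.array([.963,.271,0]);ey=np.array([-.271,.963,0]);print('keeper xy',(p-c)@ex,(p-c)@ey)
tgt=np.array([p[0],p[1],.080]);print('tool shift to grasp',(M.T@(tgt-(o['position']+M[:,2]*.155))*1000).round(1))
t=eyes.camera('top')
h=cv2.cvtColor(t,cv2.COLOR_RGB2HSV);m=((h[...,1]<25)&(h[...,2]>185)).astype(np.uint8)*255;m[:, :262]=0;m[:,322:]=0;m[:190]=0;m[262:]=0
cs=max(cv2.findContours(m,0,1)[0],key=cv2.contourArea);(pc,r)=cv2.minEnclosingCircle(cs);e=cv2.fitEllipse(cs);print('pan',pc,r,e,onz('top',e[0],.038),onz('top',pc,.038),'pan r mm',65)
E
```

```text
[ 0.57032483 -0.21016036  0.094     ] [ 0.57233796 -0.21253493  0.08077062] 2.711193081432488e-05 [ 0.56847477 -0.2074664   0.086     ]
keeper xy 0.0036398576686464327 -0.0011909532702491987
tool shift to grasp [  4.1 150.8 278.6]
pan (291.3868103027344, 226.29344177246094) 36.40388488769531 ((292.4578857421875, 227.1660919189453), (51.60239028930664, 64.20500183105469), 12.445483207702637) [0.56676709 0.21254012 0.038     ] [0.56931294 0.21576633 0.038     ] pan r mm 65
```

Request:
{"api": "arm_command", "payload": {"motion": [[[1,40,0],[0,0,0],0.45],[[2,80,0],[0,0,0],0.45],[[3,115,10],[0,0,0],0.45],[[4,145,30],[0,0,0],0.45],[[4,151,65],[0,0,0],0.45],[[4,151,105],[0,0,0],0.45],[[4,151,145],[0,0,0],0.45],[[4,151,180],[0,0,0],0.45],[[4,151,200],[0,0,0],0.45],[[4,151,200],[0,0,0],0.45],[[4,151,200],[0,0,0],0.45]]}}

```text
time: 14.98
position: [0.5745, -0.2065, 0.3127]
ee_rot: [-1.865, -2.525, -0.002]
ft_force: [1.0, -0.1, -0.2]
width: 0.0468
finger_force: 0.0
```

```bash
python3 - <<'E'
from h import *
o=get_obs();M=R.from_rotvec(o['ee_rot']).as_matrix()
print(o['time'],o['joint_positions'].round(2),M.round(3),(M.T@(np.array([.570,-.210,.08])-(o['position']+M[:,2]*.155))*1000).round(1))
s=eyes.camera('side');b=cv2.resize(s[130:250,330:430],None,fx=4,fy=4);cv2.imwrite('pics/p7.png',b[:,:,::-1])
t=eyes.camera('top');g=cv2.medianBlur(cv2.cvtColor(t[185:265,255:330],cv2.COLOR_RGB2GRAY),3)
c=cv2.HoughCircles(cv2.resize(g,None,fx=4,fy=4),cv2.HOUGH_GRADIENT,1,200,param1=80,param2=20,minRadius=75,maxRadius=105)
c=c[0,0]/4;px=(c[0]+255-.4,c[1]+185-.4);print(px,c[2],onz('top',px,.038))
E
```

```text
14.9833 [ 0.63  0.73 -0.54  1.71  0.48  0.84  0.17] [[-0.294  0.956 -0.001]
 [ 0.956  0.294  0.002]
 [ 0.002 -0.    -1.   ]] [-2.5 -5.3 77.7]Traceback (most recent call last):
  File "<stdin>", line 7, in <module>
TypeError: 'NoneType' object is not subscriptable
```

View pics/p7.png

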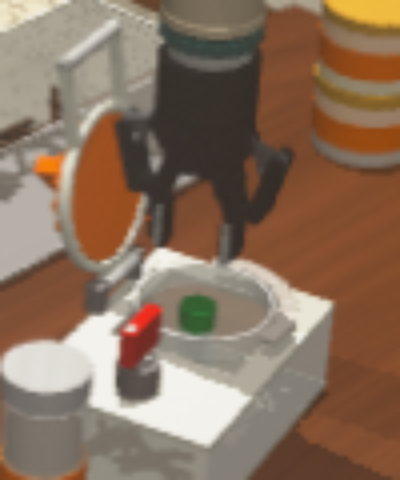

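The side crop shows the gripper above the mouth, with its outer knuckle close to the lid plane. I turn 0.75 rad first so the knuckles clear both the lid and the tap, then descend over the green cap at side (379,208).

Request:
{"api": "arm_command", "payload": {"motion": [[[-3,-4,0],[0,0,0.12],0.45],[[-3,-4,0],[0,0,0.24],0.45],[[-3,-4,0],[0,0,0.36],0.45],[[-3,-4,0],[0,0,0.48],0.45],[[-3,-4,0],[0,0,0.6],0.45],[[-3,-4,0],[0,0,0.72],0.45],[[-3,-4,0],[0,0,0.75],0.45],[[-3,-4,25],[0,0,0.75],0.45],[[-3,-4,50],[0,0,0.75],0.45],[[-3,-4,70],[0,0,0.75],0.45],[[-3,-4,78],[0,0,0.75],0.45],[[-3,-4,78],[0,0,0.75],0.45],[[-3,-4,78],[0,0,0.75],0.45]]}}

```text
time: 16.17
position: [0.5711, -0.2122, 0.2367]
ee_rot: [2.663, 1.665, 0.002]
ft_force: [0.8, -0.4, 0.9]
width: 0.0472
finger_force: 0.0
```

```bash
python3 - <<'E'
from h import *
o=get_obs();M=R.from_rotvec(o['ee_rot']).as_matrix()
print(o['time'],M.round(3),(M.T@(np.array([.570,-.210,.08])-(o['position']+M[:,2]*.155))*1000).round(1))
t=eyes.camera('top')
g=cv2.cvtColor(t,cv2.COLOR_RGB2GRAY)
b=cv2.resize(t[185:265,255:330],None,fx=6,fy=6);cv2.imwrite('pics/p8.png',b[:,:,::-1])
for p2 in(20,12,8):
  c=cv2.HoughCircles(cv2.resize(g[185:265,255:330],None,fx=4,fy=4,interpolation=2),cv2.HOUGH_GRADIENT,1,200,param1=40,param2=p2,minRadius=75,maxRadius=105)
  if c is not None:
    c=c[0,0]/4;px=(c[0]+255-.4,c[1]+185-.4);print(px,c[2],onz('top',px,.038));break
E
```

```text
16.1667 [[ 0.438  0.899  0.002]
 [ 0.899 -0.438 -0.   ]
 [ 0.001  0.002 -1.   ]] [ 1.4 -2.2  1.7]
(np.float32(290.725), np.float32(220.475)) 21.475 [0.58662129 0.21809844 0.038     ]
```

View pics/p8.png

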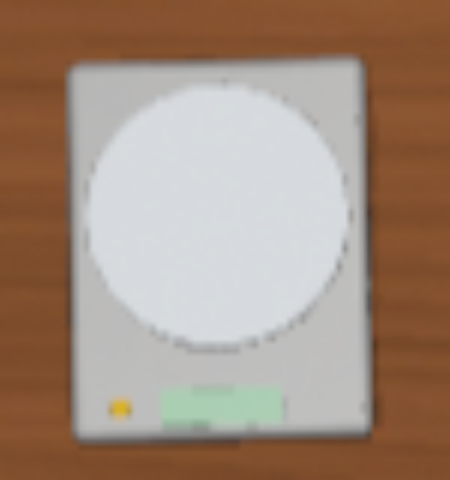

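The pan centre is at top (291,220.7), i.e. (0.587, 0.217), consistent with the Hough circle. There is no contact around the vial, so I close on it.

Request:
{"api": "arm_command", "payload": {"motion": [[[0,0,0],[0,0,0],1],[[0,0,0],[0,0,0],1],[[0,0,0],[0,0,0],1],[[0,0,0],[0,0,0],1],[[0,0,0],[0,0,0],1],[[0,0,0],[0,0,0],1],[[0,0,-5],[0,0,0],1],[[0,0,-10],[0,0,0],1]]}}

```text
time: 16.88
position: [0.5703, -0.2122, 0.2463]
ee_rot: [2.664, 1.665, 0.0]
ft_force: [-0.6, 0.1, -0.9]
width: 0.0271
finger_force: 59.0
```

Request:
{"api": "arm_command", "payload": {"motion": [[[0,0,-25],[0,0,0],1],[[0,0,-55],[0,0,0],1],[[0,0,-90],[0,0,0],1],[[0,0,-125],[0,0,0],1],[[0,0,-160],[0,0,0],1],[[0,0,-185],[0,0,0],1],[[0,0,-195],[0,0,0],1],[[10,-5,-195],[0,0,0],1],[[30,-13,-195],[0,0,0],1],[[60,-26,-195],[0,0,0],1],[[92,-40,-195],[0,0,0],1],[[125,-55,-195],[0,0,0],1],[[158,-69,-195],[0,0,0],1],[[191,-84,-195],[0,0,0],1],[[224,-98,-195],[0,0,0],1],[[257,-113,-195],[0,0,0],1],[[290,-127,-195],[0,0,0],1],[[323,-142,-195],[0,0,0],1],[[350,-154,-195],[0,0,0],1],[[372,-163,-195],[0,0,0],1]]}}

```text
time: 18.55
position: [0.5852, 0.1976, 0.4385]
ee_rot: [-2.659, -1.668, 0.005]
ft_force: [0.4, 0.0, -1.1]
width: 0.027
finger_force: 59.1
```

```bash
python3 - <<'E'
from h import *
o=get_obs();M=R.from_rotvec(o['ee_rot']).as_matrix()
print(o['time'],o['width'],o['joint_positions'].round(2),M.round(3),(M.T@(np.array([.587,.217,.2687])-o['position'])*1000).round(1))
E
```

```text
18.55 0.027019468002763843 [-0.12  0.57 -0.41  1.56  0.25  1.06 -1.04] [[ 0.435  0.9   -0.004]
 [ 0.9   -0.435  0.001]
 [-0.001 -0.004 -1.   ]] [ 18.5  -6.2 169.8]
```

Request:
{"api": "arm_command", "payload": {"motion": [[[18,-6,10],[0,0,0],1],[[18,-6,40],[0,0,0],1],[[18,-6,75],[0,0,0],1],[[18,-6,110],[0,0,0],1],[[18,-6,135],[0,0,0],1],[[18,-6,150],[0,0,0],1],[[18,-6,158],[0,0,0],1],[[18,-6,160],[0,0,0],1],[[18,-6,160],[0,0,0],1],[[18,-6,160],[0,0,0],1]]}}

```text
time: 19.38
position: [0.5897, 0.2128, 0.2814]
ee_rot: [-2.664, -1.665, -0.002]
ft_force: [0.1, -0.4, -0.2]
width: 0.0274
finger_force: 59.1
```

```bash
python3 - <<'E'
from h import *
o=get_obs();M=R.from_rotvec(o['ee_rot']).as_matrix()
print(o['time'],o['ft_force'],M.round(4),(M.T@(np.array([.587,.217,.2687])-o['position'])*1000).round(1))
s=eyes.camera('side');t=eyes.camera('top')
b=blobs(s,(40,80,20),(85,255,255),(235,200,320,290),4)[:3];print(b,[proj('side',[.587,.217,z]) for z in(.038+.078,.046+.078)])
E
```

```text
19.3833 [ 0.10016529 -0.42750561 -0.17703726] [[ 4.384e-01  8.988e-01  1.000e-03]
 [ 8.988e-01 -4.384e-01  7.000e-04]
 [ 1.000e-03  6.000e-04 -1.000e+00]] [ 2.6 -4.2 12.7]
[(11.0, ((267.0, 252.0), (8.0, 2.0), 90.0))] [array([271.26203063, 256.21183465]), array([271.14056315, 253.84531854])]
```

Request:
{"api": "arm_command", "payload": {"motion": [[[2,-3,2],[0,0,0],1],[[2,-3,4],[0,0,0],1],[[2,-3,6],[0,0,0],1],[[2,-3,8],[0,0,0],1],[[2,-3,9],[0,0,0],1],[[2,-3,10],[0,0,0],1],[[2,-3,10],[0,0,0],1]]}}

```text
time: 20.07
position: [0.5877, 0.2154, 0.2704]
ee_rot: [-2.664, -1.664, 0.001]
ft_force: [-1.1, 0.5, 0.2]
width: 0.0271
finger_force: 59.1
```

Request:
{"api": "arm_command", "payload": {"motion": [[[0,0,0.5],[0,0,0],1],[[0,0,1],[0,0,0],1],[[0,0,1.5],[0,0,0],1],[[0,0,1.5],[0,0,0],1]]}}

```text
time: 20.4
position: [0.5878, 0.2156, 0.2695]
ee_rot: [2.664, 1.664, 0.001]
ft_force: [-0.5, 0.2, 2.1]
width: 0.0275
finger_force: 59.1
```

Request:
{"api": "arm_command", "payload": {"motion": [[[0,0,0.4],[0,0,0],1],[[0,0,0.8],[0,0,0],1],[[0,0,0.8],[0,0,0],1]]}}

```text
time: 20.65
position: [0.5878, 0.2158, 0.2695]
ee_rot: [2.664, 1.664, 0.002]
ft_force: [-0.9, -0.2, 7.6]
width: 0.0276
finger_force: 59.7
```

The vial is on the pan (7.6 N), so I release gently and retreat straight up.

Request:
{"api": "arm_command", "payload": {"motion": [[[0,0,0],[0,0,0],0.62],[[0,0,0],[0,0,0],0.58],[[0,0,0],[0,0,0],0.5],[[0,0,0],[0,0,0],0.4],[[0,0,0],[0,0,0],0.4],[[0,0,0],[0,0,0],0.4],[[0,0,-10],[0,0,0],0.4],[[0,0,-30],[0,0,0],0.4],[[0,0,-60],[0,0,0],0.4],[[0,0,-95],[0,0,0],0.4],[[0,0,-130],[0,0,0],0.4],[[0,0,-160],[0,0,0],0.4],[[-40,-40,-180],[0,0,0],0.4],[[-60,-70,-180],[0,0,0],0.4],[[-70,-100,-180],[0,0,0],0.4],[[-80,-130,-180],[0,0,0],0.4],[[-80,-130,-180],[0,0,0],0.4]]}}

```text
time: 22.07
position: [0.4293, 0.2014, 0.4495]
ee_rot: [-2.66, -1.672, 0.006]
ft_force: [-0.1, 0.2, -0.8]
width: 0.0514
finger_force: 0.0
```

```bash
python3 - <<'E'
from h import *
s=eyes.camera('side');t=eyes.camera('top')
for n,im,bx in(('top',t,(255,185,330,265)),('side',s,(235,190,320,310))):
    b=blobs(im,(40,80,20),(85,255,255),bx,4)[:3];print(n,b)
print('expected',proj('top',[.587,.217,.126]),proj('side',[.587,.217,.116]))
# other objects (top px at start) and lid/cap/tap
for n,bx in(('tin',(345,275,380,310)),('tap',(385,215,415,250))):print(n,blobs(t,(0,140,60),(5,255,255),bx,8)[:1])
bt=cv2.cvtColor(cv2.imread('pics/top0.png'),cv2.COLOR_BGR2RGB)
for n,(x0,y0,x1,y1) in dict(jar=(340,225,378,265),tin=(348,278,380,308),ljar=(170,232,212,270),rtin=(508,248,548,285)).items():print(n,np.abs(bt[y0:y1,x0:x1].astype(int)-t[y0:y1,x0:x1]).mean().round(1))
o=get_obs();print(o['time'],o['position'],o['ft_force'].round(1))
E
```

```text
top [(66.0, ((289.5000305175781, 217.00001525878906), (9.192387580871582, 9.192388534545898), 45.0))]
side [(84.0, ((271.0, 256.5), (11.0, 10.0), 90.0))]
expected [289.41041006 216.78825846] [271.26203063 256.21183465]
tin [(337.5, ((362.7500305175781, 291.7500305175781), (20.50609588623047, 21.21320343017578), 45.0))]
tap [(33.5, ((404.9706115722656, 234.8824005126953), (4.123105525970459, 13.096923828125), 75.96376037597656))]
jar 1.2
tin 6.8
ljar 0.4
rtin 0.6
22.1667 [0.43491201 0.20090103 0.44969933] [0.3 0.3 0.3]
```

The vial stands upright within a pixel of the pan centre in both views. The jars and tins have not moved, and the tap is still open. I hand the job in.

```bash
python3 -c "
from h import *
t=eyes.camera('top');print('lid orange underside',blobs(t,(5,200,60),(16,255,255),(412,172,465,208),10)[:1])
print(workorder.sign_off())"
```

```text
lid orange underside [(246.5, ((436.60003662109375, 193.79998779296875), (8.854375839233398, 40.47714614868164), 71.56504821777344))]
the job is handed in; nothing more can be done
None
```

The job is handed in: the tap is fully open, the cap unscrewed, the lid standing open, and the vial upright on the middle of the scale's pan; the jars and tins are unmoved, and the pot was not re-checked after the vial came out.

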